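# Lock the logger's panel with its quarter-turn fastener

### The job

Of the two field loggers on the table, one still has its top panel sprung ajar. Without grasping or lifting anything, set your fingertips in the slot of its round fastener, press the panel down and, keeping it down, turn the fastener a quarter turn clockwise until it stops, so that the panel stays locked when you let go. Do not touch the other logger, which is already locked, and leave the things around them where they are.

Things in the scene. Friction and masses are not known exactly. Their poses are not given: they have to be found in the camera images.
- logger: field logger to be closed: grey box, 172 (x) x 150 (y) x 66 mm high, on grip feet that do not slip, with a pale 8 mm panel of the same outline on top. Origin: centre of its underside; x points from front edge to hinge edge, y to its left, z up. Panel hinged along the far (+x) top edge, 86 mm from the origin, 66 mm up. The fastener's axis stands 28 mm in front of the origin (x = -28 mm, y = 0)
- panel (a joint): angle of this logger's panel: 0 = fully down on the box, 0.08 rad = sprung ajar (its upper stop; front edge about 14 mm up). About 5 N down at the fastener closes it; it springs up again if let go before it is locked. Locked, it rests at about 0.016 rad
- fastener (a joint): turn of its cam fastener: 0 = open, slot along the logger's y; grows clockwise seen from above to a firm stop at 1.571 rad = locked, slot along x, in line with the raised black bars on the panel. Turns with 0.05 N m, stays where left. Panel ajar: the cam is blocked by a keeper at about two thirds of the turn; panel held down (below 0.01 rad): the cam passes under the keeper and then holds it
- slot (a point): centre of the slot's floor, on the fastener's axis; turns with it, y along the slot. Fastener: 83 mm metal disc in a collar (bore 84, outside 96 mm, top 11 mm above the slot floor). Slot right across the disc, 36 mm wide, 12 mm deep. Panel down: floor 78 mm above the logger's underside; ajar: 9 mm higher. Shut fingertips set in it 24 mm off the axis and swept round turn it once the play is taken up
- logger_locked: a second logger, the same in every way, whose panel is already locked; origin and axes alike. It is not to be touched
- panel_locked (a joint): panel angle of the second logger (locked, about 0.016 rad)
- fastener_locked (a joint): fastener turn of the second logger (locked, about 1.57 rad)
- jar_north: sample jar with a black lid, 62 mm across, 66 mm tall, loose, in front of the loggers; origin at the centre of its underside
- tube_a: capped sample tube lying on the table between the two loggers, 112 mm long, 21 mm thick, loose; origin under its middle
- flask_clear: square 42 mm bottle with a screw cap, 89 mm tall, loose, behind the loggers; origin at the centre of its underside
- jar_weir: sample jar with a white lid, 62 mm across, 66 mm tall, loose, at the left; origin at the centre of its underside
- bench_timer: flat bench timer, 64 x 64 x 21 mm, loose, at the right; origin at the centre of its underside

How it is judged:
By the outcome, as a careful person would: the job done as asked, in the order asked, and still so for the second after the job is handed in, with the robot touching nothing.
It also fails if it takes over 40 s, if anything falls off the work surface, if the arm or the gripper's body presses on something with over 40 N, if the wrist force passes 120 N, or if a joint passes its speed limit or range.

### The arm

A 7-joint arm with a two-finger parallel gripper is mounted at the origin on the work surface; the furniture and walls round the work are solid. World frame = base frame: x ahead of the robot, y to its left, z up, the work surface at z = 0. Lengths are in m, angles in rad, forces in N, time in s.
With the tool pointing down it reaches from about 0.425 to 0.875 m from the base axis. Payload 8.4 kg.
Tool frame: the origin (TCP) lies at the very end of the fingers, on their centre line; the grasp point (between the pads) lies 19 mm behind it; z points along the fingers, y is the line along which they close (so a half turn about z gives the same grasp; the last joint's range is limited). The gripper opens to 87 mm and grips with 3 to 60 N. Pads are 19 mm wide; open, the fingers measure 117 mm over their backs; the gripper's body (75 mm by 190 mm) begins 51 mm behind the grasp point.
Start: joints at [1.207, 0.333, 0.04, 1.465, -0.013, 1.343, -0.059], TCP at [0.17, -0.627, 0.223] pointing down, gripper open.
Joint ranges: [-2.58, 2.58], [-0.38, 2.09], [-1.3, 1.39], [0.25, 2.4], [-1.5, 4.64], [0.08, 2.09], [-2.65, 2.65]. Speed limits (rad/s): [2.22, 2.22, 2.79, 2.79, 3.14, 3.14, 3.14].

### API

Orientations are given as a rotation vector (axis times angle).
In Python, from rig import * gives the robot as it stands.
- The arm moves only by the tool step_arm, never from a script. Its arguments are lists of equal length, an entry for each row: "travel": the shift along the tool's x, y, z in m, a list of three; "spin": the turn about the tool's z in rad. In form: {"travel": [[dx, dy, dz], ...], "spin": [spin, ...]}. A call has 1 to 12 rows; each row shifts and turns the commanded pose from where the row before left it, along the tool's axes as they then stand; what a row does not reach is not made up. A row lasts 1/10 s, in which the tool goes at most 50 mm and 8.59 degrees, less where a joint would pass 70% of its speed; a pose out of reach is approached as far as the arm can. A call is refused whole if a number of a shift passes 0.05 or a number of a turn 0.15, either way. A call with a gripper value outside its range is refused whole. "grip" is the opening in per cent of the stroke, from 0 (shut) to 100 (fully open), set as the call begins (left out, the last holds). The fingers move at their own pace and stop on an object; "squeeze" is the grip in N (left out, the last holds). Time passes only in rows, so rows that do not move let the fingers close. It gives the time, the measured TCP pose, the force, the opening and the grip force at its end, in the units of the state.
- get_obs(): the state, without advancing time (a new reading comes with each control period).
- get_image(name): name is "scene" or "top" or "wrist"; returns (picture, depth): 420x560x3 uint8, red, green, blue; 420x560 float32, m along the optical axis (not along the pixel's ray), 0 where there is no reading.
- get_calibration(name): a dict with "mtx" (3x3 intrinsics, pixels), "pose" (4x4, takes a point from camera to world coordinates). Camera axes: x right, y up, looking along -z (the intrinsics and any distortion apply to the point x, -y, -z); pixel columns grow to the right and rows downward; lengths in m; the calibration is good to about 2 mm. A picture is of the moment at which its call begins: read the wrist's pose just before it. get_calibration takes no time and is no camera call; for the wrist camera it gives the pose at the moment of the call.
- sign_off(): hands the job in; it is judged then, once.
The state is a dict: "clock": time; "joint_positions": joint angles; "joint_vel": joint speeds; "effort": joint torques, N m; "ee_pos": TCP position; "eef_rot": TCP orientation; "force": force on the tool from outside, world axes, zero at the start; "wrist_torque": the same for the moment, N m; "grip_width": opening from 0.0 (shut) to 1.0 (fully open); "gripper_force": force on a finger pad.
Only numpy, scipy, OpenCV 4.12 (cv2) and the standard library are available. Lean on these libraries where they do the work, as an engineer would, in place of code of your own. Each camera call takes 0.05 s, during which the arm holds its last target. There are 200 camera calls.

## Working session

There is one attempt and no reset: what is moved stays moved. The work goes in short steps, Python scripts to look and compute and a tool call to move; the robot and the scene stay as the last step left them, time stands still between calls to the robot, and variables do not carry over. Pictures are saved under pics/ and viewed, at most 10 in all, crops included, and the job is handed in when it is done.

Besides the shell and the picture viewer there is one more tool, called by a JSON object that holds its "api" and its "payload", one argument or row to a line. step_arm: Moves the arm, as the interface text tells. Its arguments: {"type":"object","properties":{"travel":{"type":"array"},"spin":{"type":"array"},"grip":{"type":"number"},"squeeze":{"type":"number"}},"required":["travel","spin"]}

```bash
mkdir -p pics; cat > h.py <<'E'
from rig import *
import numpy as np, cv2
def snap(n,f):
    c=get_calibration(n); im,d=get_image(n)
    cv2.imwrite('pics/'+f+'.png',im[:,:,::-1]); np.savez('pics/'+f+'.npz',im=im,d=d,K=c['mtx'],T=c['pose'])
    return im,d,c
def cloud(d,c):
    K,T=np.array(c['mtx']),np.array(c['pose'])
    v,u=np.mgrid[:d.shape[0],:d.shape[1]]
    P=np.stack([(u-K[0,2])/K[0,0]*d,-(v-K[1,2])/K[1,1]*d,-d],-1)
    return P@T[:3,:3].T+T[:3,3]
E
python3 - <<'E'
from h import *
o=get_obs();print({k:np.round(v,3) for k,v in o.items()})
snap('top','top1');_,_,c=snap('scene','scene1');print({k:c[k] for k in c})
E
```

```text
{'clock': np.float64(0.0), 'joint_positions': array([ 1.207,  0.334,  0.04 ,  1.466, -0.013,  1.343, -0.058]), 'joint_vel': array([-0.   ,  0.001, -0.   , -0.   ,  0.   ,  0.001, -0.   ]), 'effort': array([ 0.0000e+00, -6.5637e+01,  1.3360e+00, -4.0381e+01, -6.0000e-02,
        4.4000e-02,  0.0000e+00]), 'ee_pos': array([ 0.17 , -0.627,  0.222]), 'eef_rot': array([-3.113, -0.414,  0.   ]), 'force': array([-0.235, -0.735,  0.287]), 'wrist_torque': array([0.008, 0.037, 0.043]), 'gripper_force': np.float64(0.0), 'grip_width': np.float64(1.001)}
{'mtx': array([[389.77356056,   0.        , 282.34103018],
       [  0.        , 389.77356056, 211.85113393],
       [  0.        ,   0.        ,   1.        ]]), 'pose': array([[-0.80329373,  0.4634545 , -0.37407098,  0.19096551],
       [-0.59529422, -0.60522394,  0.52851563,  0.53261741],
       [ 0.01854623,  0.64723559,  0.76206439,  0.87748901],
       [ 0.        ,  0.        ,  0.        ,  1.        ]])}
```

View pics/top1.png

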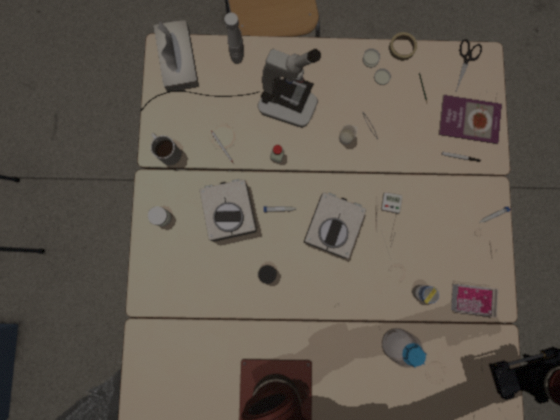

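View pics/scene1.png

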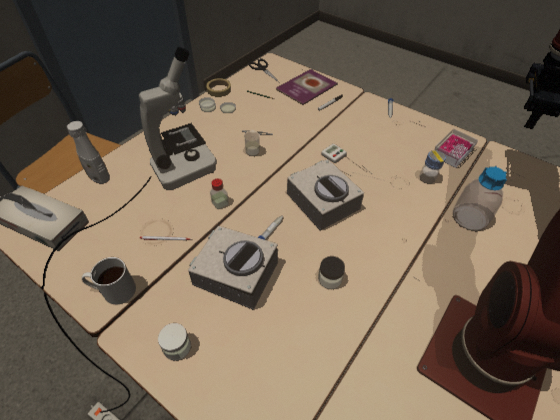

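The top view shows two loggers. The left one, near (229,210), has its slot across in y, so it looks open. The right one, near (334,228), has its slot in line with its bars. Next I'll measure the panel tilt and pose.

```bash
python3 - <<'E'
from h import *
for f in('top1','scene1'):
    z=np.load(f'pics/{f}.npz'); c=dict(mtx=z['K'],pose=z['T']); P=cloud(z['d'],c); im=z['im']
    if f=='top1':
        C=c['pose'];print(np.round(C,3),z['K'][0,0])
        for (u,v) in((229,210),(334,228),(267,274),(160,216),(280,209),(278,153)):print(u,v,np.round(P[v,u],3))
    for nm,cen in(('L',(P0:=None)),):pass
    m=(P[...,2]>.06)&(P[...,2]<.12)&(z['d']>0)
    n,l,s,ce=cv2.connectedComponentsWithStats(m.astype(np.uint8))
    for i in range(1,n):
        if s[i,4]<300: continue
        Q=P[l==i]; 
        if abs(Q[:,1].mean())>.6: continue
        A=np.c_[Q[:,:2]-Q[:,:2].mean(0),np.ones(len(Q))]
        w=np.ones(len(Q),bool)
        for _ in range(5):
            k=np.linalg.lstsq(A[w],Q[w,2],rcond=None)[0]; r=Q[:,2]-A@k; w=abs(r)<.004
        r=cv2.minAreaRect((Q[:,:2]*1000).astype(np.float32))
        print(f,ce[i].round(),len(Q),'mean',Q.mean(0).round(4),'plane',k.round(4),w.sum(),r)
t=np.load('pics/top1.npz')['im'];cv2.imwrite('pics/c1.png',cv2.resize(t[165:290,190:380],None,fx=4,fy=4,interpolation=2)[:,:,::-1])
E
```

```text
[[ 0.018  0.992 -0.129  0.431]
 [-1.     0.019  0.01   0.012]
 [ 0.012  0.128  0.992  1.29 ]
 [ 0.     0.     0.     1.   ]] 380.65796836651214
229 210 [0.588 0.158 0.096]
334 228 [ 0.539 -0.177  0.079]
267 274 [0.39  0.034 0.068]
160 216 [0.568 0.383 0.065]
280 209 [ 0.605 -0.004  0.02 ]
278 153 [0.781 0.006 0.083]
top1 [168.  48.] 405 mean [1.1298 0.3815 0.0933] plane [-0.3095  1.1435  0.0904] 166 ((1137.7637939453125, 386.5025329589844), (181.83889770507812, 34.222251892089844), 11.829858779907227)
top1 [162. 147.] 308 mean [0.7937 0.3836 0.0816] plane [0.0468 0.0184 0.0828] 56 ((792.2477416992188, 386.8147888183594), (90.02244567871094, 76.93243408203125), 77.5367660522461)
top1 [226. 209.] 2521 mean [0.5928 0.1673 0.084 ] plane [-0.0839 -0.0209  0.0819] 1732 ((597.5849609375, 168.9697265625), (178.47886657714844, 149.99391174316406), 13.636005401611328)
top1 [335. 224.] 2520 mean [ 0.5516 -0.1802  0.0785] plane [-0.0251  0.0061  0.0762] 1734 ((554.888916015625, -182.40109252929688), (150.49899291992188, 178.87527465820312), 69.60462188720703)
top1 [396. 343.] 384 mean [ 0.1908 -
[... 1535 characters left out ...]
06] plane [0.013  0.0612 0.0818] 189 ((797.7267456054688, 380.09637451171875), (96.24783325195312, 76.78328704833984), 9.095794677734375)
scene1 [332. 266.] 421 mean [0.3885 0.0352 0.0652] plane [-0.0127 -0.0155  0.0653] 410 ((389.00054931640625, 34.883907318115234), (58.62992858886719, 59.53508377075195), 33.99441909790039)
scene1 [486. 361.] 1334 mean [0.0173 0.0546 0.0912] plane [0.0227 0.0377 0.0908] 173 ((12.836517333984375, 32.347896575927734), (82.20156860351562, 150.57696533203125), 70.51969909667969)
scene1 [172. 336.] 622 mean [0.5694 0.3931 0.0654] plane [0.001  0.0063 0.0654] 612 ((569.8136596679688, 392.69378662109375), (58.900150299072266, 59.38369369506836), 69.11974334716797)
```

View pics/c1.png

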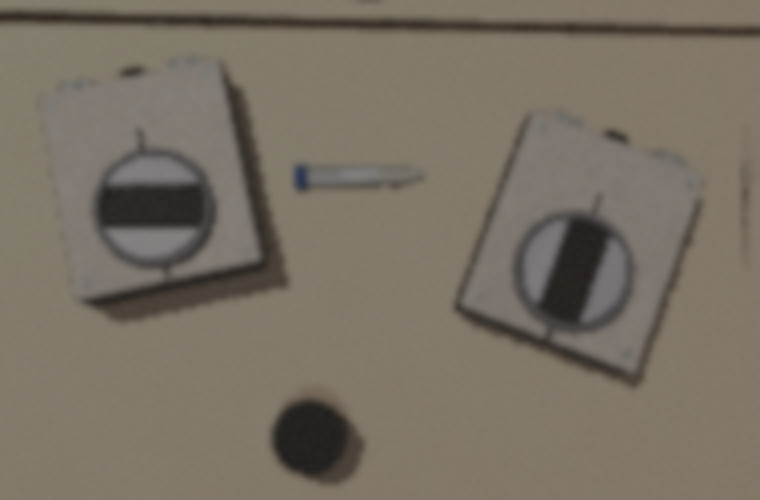

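The left logger is ajar, with a tilt of about 0.083 rad and a yaw of about 13.5°. The slot looks level in the image, so it's already turned slightly relative to the panel. I'll measure the slot and axis more closely.

```bash
python3 - <<'E'
from h import *
yaw=np.radians(13.55)
for f,uv in(('top1',(229,215)),('scene1',(243,257))):
    z=np.load(f'pics/{f}.npz'); P=cloud(z['d'],dict(mtx=z['K'],pose=z['T'])); g=z['im'].max(2)
    n=(P[...,0]-.57)**2+(P[...,1]-.16)**2<.06**2
    # cast rays onto slot-floor plane
    K,T=z['K'],z['T']
    def ray(q,h):
        d=np.c_[(q[:,0]-K[0,2])/K[0,0],-(q[:,1]-K[1,2])/K[1,1],-np.ones(len(q))]@T[:3,:3].T
        return T[:3,3]+d*((h-T[2,3])/d[:,2])[:,None]
    t,_=cv2.threshold(g[n].reshape(-1,1),0,255,cv2.THRESH_OTSU)
    dk=(n&(g<t)).astype(np.uint8); k,l,s,c=cv2.connectedComponentsWithStats(dk); i=1+s[1:,4].argmax()
    v,u=np.where(l==i); Q=ray(np.c_[u,v].astype(float),.090)
    r=cv2.minAreaRect((Q[:,:2]*1000).astype(np.float32)); print(f,'otsu',t,'slot',Q.mean(0).round(4),r)
    # raised ring by depth: height above plane
    X=P[...,0]-.5935;Y=P[...,1]-.168
    h=P[...,2]-(.0819-.0815*X-.0215*Y)
    m=(abs(X+.03)<.07)&(abs(Y)<.07)&(h>.008)&(h<.03); Q=P[m]
    (cx,cy),rr=cv2.minEnclosingCircle((Q[:,:2]*1000).astype(np.float32)); print('ring',m.sum(),Q.mean(0).round(4),cx,cy,rr,h[m].mean())
    print('floor h',np.median(P[l==i][:,2]))
E
```

```text
top1 otsu 86.0 slot [0.5646 0.1568 0.09  ] ((556.4840087890625, 157.7305908203125), (75.94213104248047, 92.76246643066406), 8.992349624633789)
ring 432 [0.5682 0.1621 0.099 ] 569.0626220703125 161.95213317871094 47.800540924072266 0.014902000603494545
floor h 0.08833548026545435
scene1 otsu 107.0 slot [0.5627 0.1629 0.09  ] ((566.8443603515625, 160.21510314941406), (96.5486068725586, 98.5968017578125), 60.7849006652832)
ring 676 [0.5654 0.1618 0.0976] 566.9000854492188 159.51853942871094 49.036376953125 0.013288289671795728
floor h 0.088716990238214
```

The left logger's ring centre is near (0.568, 0.161). I'll move out and up first, clear of the bottle.

{"api": "step_arm", "payload": {
  "travel": [
    [0.032,-0.01,-0.005],
    [0.032,-0.01,-0.005],
    [0.032,-0.01,-0.005],
    [0.032,-0.01,-0.005],
    [0.032,-0.01,-0.005],
    [0.032,-0.01,-0.005],
    [0.032,-0.01,-0.005],
    [0.032,-0.01,-0.005],
    [0.032,-0.01,-0.005],
    [0.032,-0.01,-0.005]
  ],
  "spin": [0,0,0,0,0,0,0,0,0,0],
  "grip": 46
}}

```text
clock: 1.1
ee_pos: [0.4537, -0.4461, 0.2724]
eef_rot: [-3.114, -0.414, 0.001]
force: [0.1, -1.3, 0.0]
grip_width: 0.462
gripper_force: 0.0
```

{"api": "step_arm", "payload": {
  "travel": [
    [0,0,0],
    [0,0,0],
    [0,0,0],
    [0,0,0],
    [0,0,0],
    [0,0,0],
    [0,0,0],
    [0,0,0],
    [0,0,0],
    [0,0,0],
    [0,0,0],
    [0,0,0]
  ],
  "spin": [-0.13,-0.13,-0.13,-0.13,-0.13,-0.13,-0.13,-0.13,-0.13,-0.13,-0.13,-0.13]
}}

```text
clock: 2.3
ee_pos: [0.4526, -0.4469, 0.2721]
eef_rot: [-1.915, -2.489, -0.0]
force: [0.2, 1.0, -0.4]
grip_width: 0.463
gripper_force: 0.0
```

```bash
cat >> h.py <<'E'
from scipy.spatial.transform import Rotation as Ro
def st(tx=None,ty=None):
    o=get_obs();R=Ro.from_rotvec(o['eef_rot']).as_matrix();p=o['ee_pos']
    print('t',o['clock'],'p',p.round(4),'xyaw',np.degrees(np.arctan2(R[1,0],R[0,0])).round(2),'tilt',R[:,2].round(3),'j',o['joint_positions'].round(2),'F',o['force'].round(1),'M',o['wrist_torque'].round(2),'w',o['grip_width'])
    if tx: print('tool shift',(R.T@(np.array([tx,ty,p[2]])-p)).round(4))
E
python3 -c "
from h import *
st(.568,.161)"
```

```text
t 2.3 p [ 0.4526 -0.4469  0.2721] xyaw 104.86 tilt [-0.001  0.001 -1.   ] j [ 0.97  0.31 -0.33  1.41  0.1   1.44  0.9 ] F [ 0.2  1.  -0.4] M [-0.02 -0.08 -0.02] w 0.46258236508839023
tool shift [5.580e-01 2.674e-01 3.000e-04]
```

{"api": "step_arm", "payload": {
  "travel": [
    [0.04,0.019,0],
    [0.04,0.019,0],
    [0.04,0.019,0],
    [0.04,0.019,0],
    [0.04,0.019,0],
    [0.04,0.019,0],
    [0.04,0.019,0],
    [0.04,0.019,0],
    [0.04,0.019,0],
    [0.04,0.019,0],
    [0.04,0.019,0],
    [0.04,0.019,0]
  ],
  "spin": [0,0,0,0,0,0,0,0,0,0,0,0]
}}

```text
clock: 3.5
ee_pos: [0.5528, 0.0764, 0.2725]
eef_rot: [1.923, 2.484, -0.0]
force: [1.7, 0.8, -0.5]
grip_width: 0.461
gripper_force: 0.0
```

{"api": "step_arm", "payload": {
  "travel": [
    [0,0,0],
    [0,0,0],
    [0,0,0],
    [0,0,0],
    [0,0,0],
    [0,0,0],
    [0,0,0],
    [0,0,0],
    [0,0,0],
    [0,0,0],
    [0,0,0],
    [0,0,0]
  ],
  "spin": [-0.13,-0.13,-0.13,-0.13,-0.13,-0.13,-0.13,-0.13,-0.13,-0.13,-0.13,-0.13]
}}

```text
clock: 4.7
ee_pos: [0.5526, 0.0747, 0.2722]
eef_rot: [0.389, -3.117, 0.0]
force: [0.8, -0.2, -0.3]
grip_width: 0.458
gripper_force: 0.0
```

```bash
python3 -c "
from h import *
st(.568,.161)
snap('wrist','w1')"
```

```text
t 4.7 p [0.5526 0.0747 0.2722] xyaw -165.76 tilt [-0.001 -0.    -1.   ] j [ 0.55  0.22 -0.88  1.58  0.17  1.42  1.47] F [ 0.8 -0.2 -0.3] M [ 0.13 -0.1   0.02] w 0.4584999356777256
tool shift [-0.0361  0.0799 -0.    ]
```

View pics/w1.png

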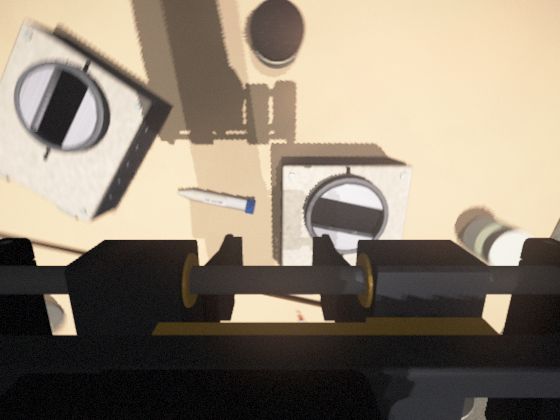

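The wrist view shows the open fastener at (347,212), and its slot is slightly rotated from the panel edges. The locked logger is at top left. Next I'll measure the slot angle and centre.

```bash
python3 - <<'E'
from h import *
z=np.load('pics/w1.npz'); P=cloud(z['d'],dict(mtx=z['K'],pose=z['T'])); g=z['im'].max(2)
roi=np.zeros(g.shape,bool); roi[150:262,278:412]=1
def ray(q,h):
    K,T=z['K'],z['T']; q=np.asarray(q,float)
    d=np.c_[(q[:,0]-K[0,2])/K[0,0],-(q[:,1]-K[1,2])/K[1,1],-np.ones(len(q))]@T[:3,:3].T
    return T[:3,3]+d*((h-T[2,3])/d[:,2])[:,None]
dk=(roi&(g<60)&((P[...,0]-.568)**2+(P[...,1]-.161)**2<.041**2)).astype(np.uint8)
dk=cv2.morphologyEx(dk,cv2.MORPH_OPEN,np.ones((5,5)))
n,l,s,c=cv2.connectedComponentsWithStats(dk); i=1+s[1:,4].argmax(); v,u=np.where(l==i)
r=cv2.minAreaRect(np.c_[u,v].astype(np.float32)); print('px',r,s[i])
Q=ray(np.c_[u,v],.088); rm=cv2.minAreaRect((Q[:,:2]*1000).astype(np.float32));print('floor',Q.mean(0).round(4),rm,'depth z',np.median(P[l==i][:,2]))
w=np.linalg.svd(Q[:,:2]-Q[:,:2].mean(0),full_matrices=0)[2][0];print('slot yaw',np.degrees(np.arctan2(w[1],w[0])))
m=roi&(P[...,2]>.093)&(P[...,2]<.12); R=P[m]; print('ring',cv2.minEnclosingCircle((R[:,:2]*1000).astype(np.float32)),R[:,2].mean())
# panel yaw from all points > .06
m=(roi&(P[...,2]>.065)); R=P[m]; print('panel',cv2.minAreaRect((R[:,:2]*1000).astype(np.float32)))
E
```

```text
Traceback (most recent call last):
ValueError: attempt to get argmax of an empty sequence
```

```bash
python3 - <<'E'
from h import *
z=np.load('pics/w1.npz'); P=cloud(z['d'],dict(mtx=z['K'],pose=z['T'])); g=z['im'].max(2)
for u,v in((347,212),(347,190),(300,180),(240,200),(430,150)):print(u,v,g[v,u],z['d'][v,u],P[v,u].round(4))
print(z['K'].round(1),z['T'].round(3))
E
```

```text
347 212 86 0.3619829 [0.5636 0.1633 0.0862]
347 190 246 0.33865 [0.5357 0.1508 0.102 ]
300 180 247 0.35180345 [0.5403 0.0994 0.0862]
240 200 219 0.4340784 [0.6011 0.0335 0.0126]
430 150 250 0.42924607 [ 0.4688  0.275  -0.0014]
[[306.6   0.  277. ]
 [  0.  306.6 205.1]
 [  0.    0.    1. ]] [[-0.246 -0.934 -0.258  0.483]
 [ 0.969 -0.237 -0.065  0.058]
 [-0.001 -0.266  0.964  0.433]
 [ 0.     0.     0.     1.   ]]
```

Only the brightness threshold was wrong; the slot reads 86, so I'll raise it.

```bash
python3 - <<'E'
from h import *
z=np.load('pics/w1.npz'); P=cloud(z['d'],dict(mtx=z['K'],pose=z['T'])); g=z['im'].max(2)
roi=np.zeros(g.shape,bool); roi[150:266,276:414]=1
K,T=z['K'],z['T']
def ray(q,h):
    q=np.asarray(q,float)
    d=np.c_[(q[:,0]-K[0,2])/K[0,0],-(q[:,1]-K[1,2])/K[1,1],-np.ones(len(q))]@T[:3,:3].T
    return T[:3,3]+d*((h-T[2,3])/d[:,2])[:,None]
dk=(roi&(g<110)&((P[...,0]-.568)**2+(P[...,1]-.161)**2<.039**2)).astype(np.uint8)
dk=cv2.morphologyEx(dk,cv2.MORPH_OPEN,np.ones((5,5)))
n,l,s,c=cv2.connectedComponentsWithStats(dk); i=1+s[1:,4].argmax(); v,u=np.where(l==i)
Q=ray(np.c_[u,v],.088); print(s[i],'floor',Q.mean(0).round(4),cv2.minAreaRect((Q[:,:2]*1000).astype(np.float32)),'z',np.median(P[l==i][:,2]))
w=np.linalg.svd(Q[:,:2]-Q[:,:2].mean(0),full_matrices=0)[2][0];print('slot yaw',np.degrees(np.arctan2(w[1],w[0])))
m=roi&(P[...,2]>.095)&(P[...,2]<.12); R=P[m]; print('ring',cv2.minEnclosingCircle((R[:,:2]*1000).astype(np.float32)),R[:,2].mean())
m=roi&(P[...,2]>.065)&(P[...,2]<.12); R=P[m]; print('panel',cv2.minAreaRect((R[:,:2]*1000).astype(np.float32)))
E
```

```text
[ 312  199   65   35 1627] floor [0.5691 0.1597 0.088 ] ((569.301513671875, 160.63272094726562), (34.46192169189453, 76.75164031982422), 4.571249008178711) z 0.0858525986716086
slot yaw 94.52625491423731
ring ((568.0066528320312, 162.16822814941406), 47.5775146484375) 0.09849065493143393
panel ((574.2125854492188, 163.5391387939453), (130.07435607910156, 149.4016876220703), 13.558361053466797)
```

{"api": "step_arm", "payload": {
  "travel": [
    [-0.018,0.04,0],
    [-0.018,0.04,0],
    [0,0,0],
    [0,0,0],
    [0,0,0.04],
    [0,0,0.04],
    [0,0,0.04],
    [0,0,0.02],
    [0,0,0.01],
    [0,0,0]
  ],
  "spin": [0,0,0.085,0.085,0,0,0,0,0,0]
}}

```text
clock: 5.75
ee_pos: [0.5679, 0.1609, 0.1215]
eef_rot: [0.113, -3.138, 0.0]
force: [-0.2, 0.2, -0.3]
grip_width: 0.458
gripper_force: 0.0
```

```bash
python3 -c "
from h import *
st(.568,.161)
snap('wrist','w2')"
```

```text
t 5.75 p [0.5679 0.1609 0.1215] xyaw -175.88 tilt [-0.002 -0.    -1.   ] j [ 0.33  0.41 -0.84  1.7   0.33  1.18  1.04] F [-0.2  0.2 -0.3] M [ 0.11 -0.16  0.01] w 0.45759730237010826
tool shift [-0.0001  0.0001 -0.    ]
```

View pics/w2.png

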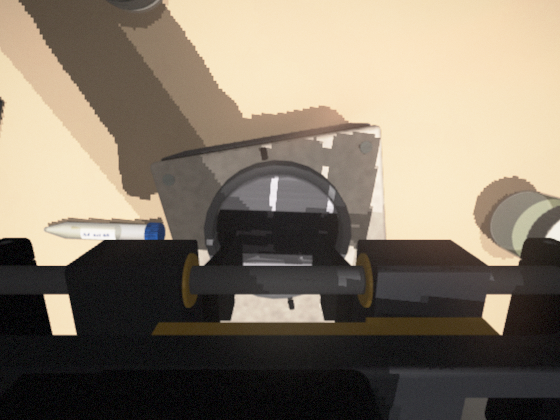

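The slot is level between the fingertips, with the ring centred at u≈278 and the fingers at 225 and 330. It's aligned, so I'll descend.

{"api": "step_arm", "payload": {
  "travel": [
    [0,0,0.01],
    [0,0,0.01],
    [0,0,0.01],
    [0,0,0.003],
    [0,0,0]
  ],
  "spin": [0,0,0,0,0]
}}

```text
clock: 6.3
ee_pos: [0.5682, 0.161, 0.089]
eef_rot: [0.115, -3.139, 0.0]
force: [-0.7, -0.5, 0.5]
grip_width: 0.461
gripper_force: 0.0
```

{"api": "step_arm", "payload": {
  "travel": [
    [0,0,0.003],
    [0,0,0.003],
    [0,0,0.002],
    [0,0,0]
  ],
  "spin": [0,0,0,0]
}}

```text
clock: 6.7
ee_pos: [0.5684, 0.1612, 0.0815]
eef_rot: [0.115, -3.139, -0.0]
force: [-1.4, -0.6, 3.0]
grip_width: 0.461
gripper_force: 1.7
```

{"api": "step_arm", "payload": {
  "travel": [
    [0,0,0.002],
    [0,0,0.002],
    [0,0,0.001],
    [0,0,0]
  ],
  "spin": [0,0,0,0]
}}

```text
clock: 7.1
ee_pos: [0.5686, 0.1613, 0.078]
eef_rot: [-0.115, 3.139, -0.001]
force: [-8.2, -3.3, 17.9]
grip_width: 0.46
gripper_force: 9.2
```

{"api": "step_arm", "payload": {
  "travel": [
    [0,0,0.0005],
    [0,0,0],
    [0,0,0],
    [0,0,0],
    [0,0,0],
    [0,0,0]
  ],
  "spin": [0.1,0.1,0.1,0.1,0.1,0.1]
}}

```text
clock: 7.7
ee_pos: [0.5685, 0.1597, 0.0778]
eef_rot: [0.825, 3.031, -0.004]
force: [-11.9, -8.9, 24.8]
grip_width: 0.46
gripper_force: 12.2
```

```bash
python3 -c "
from h import *
st(.568,.161)"
```

```text
t 7.7 p [0.5685 0.1597 0.0778] xyaw 149.53 tilt [-0.    -0.003 -1.   ] j [ 0.22  0.42 -0.7   1.75  0.31  1.08  0.45] F [-11.9  -8.9  24.8] M [-1.74  2.47  0.08] w 0.4596351265829824
tool shift [ 0.0011  0.0009 -0.    ]
```

{"api": "step_arm", "payload": {
  "travel": [
    [0,0,0],
    [0,0,0],
    [0,0,0],
    [0,0,0],
    [0,0,0],
    [0,0,0],
    [0,0,0]
  ],
  "spin": [0.1,0.1,0.1,0.1,0.1,0.1,0.1]
}}

```text
clock: 8.4
ee_pos: [0.5674, 0.1586, 0.0777]
eef_rot: [1.815, 2.563, -0.008]
force: [-15.6, -9.7, 27.4]
grip_width: 0.461
gripper_force: 13.8
```

```bash
python3 -c "
from h import *
st(.568,.161)"
```

```text
t 8.4 p [0.5674 0.1586 0.0777] xyaw 109.4 tilt [-0.002 -0.005 -1.   ] j [ 0.12  0.39 -0.57  1.75  0.24  1.07 -0.2 ] F [-15.6  -9.7  27.4] M [-2.03  3.04  0.09] w 0.4610851992488423
tool shift [ 0.0021  0.0013 -0.    ]
```

{"api": "step_arm", "payload": {
  "travel": [
    [0,0,0],
    [0,0,0],
    [0,0,0]
  ],
  "spin": [0.1,0.1,0.1]
}}

```text
clock: 8.7
ee_pos: [0.5701, 0.1613, 0.0781]
eef_rot: [2.175, 2.264, 0.004]
force: [-1.8, -1.9, 15.5]
grip_width: 0.459
gripper_force: 7.4
```

```bash
python3 -c "
from h import *
st(.568,.161)"
```

```text
t 8.7 p [0.5701 0.1613 0.0781] xyaw 92.29 tilt [ 0.004  0.    -1.   ] j [ 0.08  0.38 -0.52  1.75  0.22  1.06 -0.48] F [-1.8 -1.9 15.5] M [-0.45  0.36  0.18] w 0.45858128532271425
tool shift [-0.0002 -0.0021 -0.    ]
```

{"api": "step_arm", "payload": {
  "travel": [
    [0,0,0.0005],
    [0,0,0],
    [0,0,0]
  ],
  "spin": [0.06,0.06,0]
}}

```text
clock: 9.0
ee_pos: [0.5708, 0.1618, 0.078]
eef_rot: [2.302, 2.133, 0.007]
force: [-1.1, -1.8, 16.6]
grip_width: 0.462
gripper_force: 24.7
```

```bash
python3 -c "
from h import *
st(.568,.161)"
```

```text
t 9.0 p [0.5708 0.1618 0.078 ] xyaw 85.65 tilt [ 0.005  0.    -1.   ] j [ 0.06  0.38 -0.5   1.75  0.21  1.06 -0.59] F [-1.1 -1.8 16.6] M [-0.47  0.25  1.2 ] w 0.4619147231985738
tool shift [-0.001  -0.0027 -0.    ]
```

The moment at the fastener jumped to 1.2 N·m at the expected angle, so it's at the stop. I'll ease off slightly and lift straight out.

{"api": "step_arm", "payload": {
  "travel": [
    [0,0,0],
    [0,0,-0.003],
    [0,0,-0.005],
    [0,0,-0.01],
    [0,0,-0.02],
    [0,0,-0.04],
    [0,0,-0.04],
    [0,0,-0.04],
    [0,0,0]
  ],
  "spin": [-0.02,0,0,0,0,0,0,0,0]
}}

```text
clock: 9.9
ee_pos: [0.571, 0.1623, 0.2401]
eef_rot: [2.28, 2.155, 0.013]
force: [0.2, 0.7, -0.6]
grip_width: 0.46
gripper_force: 0.0
```

```bash
python3 - <<'E'
from h import *
st()
snap('scene','s2'); im,d,c=snap('wrist','w3'); 
for f in('s2',):
    z=np.load(f'pics/{f}.npz'); P=cloud(z['d'],dict(mtx=z['K'],pose=z['T']))
    X=P[...,0]-.5935;Y=P[...,1]-.168
    m=(abs(X)<.1)&(abs(Y)<.1)&(P[...,2]>.06)&(P[...,2]<.11);Q=P[m];A=np.c_[Q[:,:2]-Q[:,:2].mean(0),np.ones(len(Q))];w=np.ones(len(Q),bool)
    for _ in range(8):
        k=np.linalg.lstsq(A[w],Q[w,2],rcond=None)[0]; w=abs(Q[:,2]-A@k)<.004
    print('plane',k.round(4),w.sum(),len(Q))
E
```

```text
t 9.9 p [0.571  0.1623 0.2401] xyaw 86.78 tilt [ 0.009  0.002 -1.   ] j [ 0.09  0.25 -0.53  1.57  0.13  1.35 -0.51] F [ 0.2  0.7 -0.6] M [-0.01 -0.15 -0.01] w 0.4604732212614569
plane [-0.019  -0.0079  0.075 ] 2692 3834
```

View pics/w3.png

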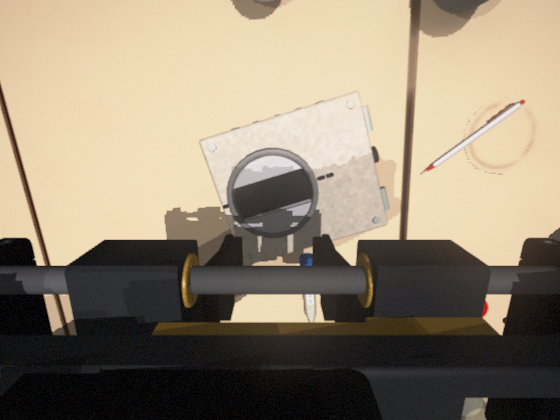

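View pics/s2.png

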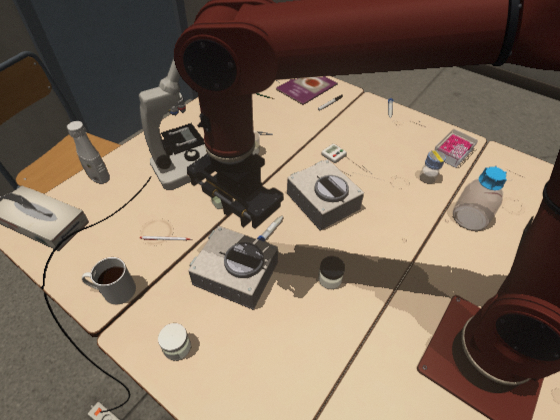

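Both views agree. The slot in the wrist picture, centred at (272,193), lines up with the bars at (227,206) and (325,177). The panel tilt is about 0.02 rad, so it's holding locked with the tool clear, and everything around it is unmoved. I'll hand the job in.

```bash
python3 -c "
from rig import *
print(sign_off())"
```

```text
the job is handed in; nothing more can be done
None
```

I pressed the left logger's panel down and turned its fastener clockwise to the stop; it stayed locked (tilt about 0.02 rad) with the tool clear, nothing else was moved, and the job is handed in at about 10 s.

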